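# Uncap a spindle of unknown thread hand

### The arm

A 6-joint arm with a two-finger parallel gripper is mounted at the origin on a cart in front of the work surface, level with it; the furniture and walls round the work are solid. World frame = base frame: x ahead of the robot, y to its left, z up, the work surface at z = 0. Lengths are in m, angles in rad, forces in N, time in s.
With the tool pointing down it reaches from about 0.35 to 0.975 m from the base axis. Payload 4.9 kg.
Tool frame: the origin (TCP) lies at the very end of the fingers, on their centre line; the grasp point (between the pads) lies manip.grip_point_offset behind it (manip.grip_point_offset is the distance from the TCP to the grasp point, in m); z points along the fingers, y is the line along which they close (so a half turn about z gives the same grasp; the last joint's range is limited). The gripper opens to 85 mm and grips with 20 to 120 N. Pads are 22 mm wide; open, the fingers measure 114 mm over their backs; the gripper's body (76 mm by 85 mm) begins 54 mm behind the grasp point. The pads swing forward as they close: fully open they stand 13 mm farther back than shut.
Start: joints at [1.022, 0.053, 1.613, -0, 1.476, -0.119], TCP at [0.26, 0.568, 0.231] pointing down, gripper open.
Joint ranges: [-3.01, 3.01], [-1.01, 2.22], [0.06, 2.58], [-1.02, 4.17], [0.09, 2.62], [-3.14, 3.14]. Speed limits (rad/s): [2.57, 2.57, 3.14, 3.14, 3.14, 3.14].

### API

Orientations are given as a unit quaternion [w, x, y, z].
In Python, from plant import manip gives the robot as it stands.
- The arm moves only by the shell command python3 -m crank 'ROWS' [OPENING]. ROWS is JSON, a list of rows, each an object of numbers: "x", "y", "z": the shift along the tool's x, y, z in cm; "turn": the turn about the tool's z in rad. In form: [{"x": .., "y": .., "z": .., "turn": ..}, ...]. A call has 1 to 5 rows; each row shifts and turns the commanded pose from where the row before left it, along the tool's axes as they then stand; what a row does not reach is not made up. A row lasts 1/10 s, in which the tool goes at most 50 mm and 8.59 degrees, less where a joint would pass 70% of its speed; a pose out of reach is approached as far as the arm can. A call with a gripper value outside its range is refused whole. OPENING is the opening in per cent of the stroke, from 0 (shut) to 100 (fully open), set as the call begins (- or left out, the last holds). The fingers move at their own pace and stop on an object; the grip force is fixed at half the most. Time passes only in rows, so rows that do not move let the fingers close. It gives the time, the measured TCP pose, the force, the opening and the grip force at its end, in the units of the state.
- manip.state(): the state, without advancing time (a new reading comes with each control period).
- manip.grab_frame(name): name is "scene" or "top" or "wrist"; returns (picture, depth): 480x640x3 uint8, red, green, blue; 480x640 float32, m along the optical axis (not along the pixel's ray), 0 where there is no reading.
- manip.camera_model(name): a dict with "mtx" (3x3 intrinsics, pixels), "world_to_cam" (4x4, takes a point from world to camera coordinates). Camera axes: x right, y down, z forward; pixel columns grow to the right and rows downward; lengths in m; the calibration is good to about 2 mm. A picture is of the moment at which its call begins: read the wrist's pose just before it. camera_model takes no time and is no camera call; for the wrist camera it gives the pose at the moment of the call.
- manip.job_done(): hands the job in; it is judged then, once.
The state is a dict: "time": time; "joint_pos": joint angles; "joint_vel": joint speeds; "joint_efforts": joint torques, N m; "tool_pos": TCP position; "tool_rot": TCP orientation; "contact_force": force on the tool from outside, world axes, zero at the start; "ft_torque": the same for the moment, N m; "gripper_width": opening from 0.0 (shut) to 1.0 (fully open); "grasp_force": force on a finger pad.
Only numpy, scipy, OpenCV 4.12 (cv2) and the standard library are available. Lean on these libraries where they do the work, as an engineer would, in place of code of your own. Each camera call takes 0.05 s, during which the arm holds its last target. There are 200 camera calls.

### The job

Fold the hinged sheet guard of the twin-spindle sanding head back until it has opened to 135 degrees (leaning back halfway between upright and flat) and leave it standing there. Then unscrew the cap of the spindle it covered - one spindle has a right-hand thread and the other a left-hand one, but nobody noted which, so try turning it each way - and lift it off. Finish while still holding that cap in the gripper, in the air straight above its spindle, with its underside about 100 mm above where it sat; leave the other spindle's cap on and do not disturb the things lying round about.

Things in the scene. Friction and masses are not known exactly. Their poses are not given: they have to be found in the camera images.
- head: Sanding head, fixed: low grey housing on a dark base plate 150 mm (x) by 325 mm (y, -212 to +113 mm), top 35 mm above the table. Origin on the table below the axis of the guarded spindle; z up, y along the head towards the guard's hinge. The other spindle is at y = -160 mm. Round each a 50 mm collar up to z = 45 mm. Two hinge posts at y = +85, x = +-56 mm reach z = 103 mm.
- guard (a joint): Opening angle of the guard, rad: 0 closed (level over the cap), 1.57 upright, 2.356 = 135 degrees, stop at 2.6. Stiff hinge: it stays where left; 2 to 3 N at the bar moves it. The guard is an aluminium sheet 3 mm thick, 100 mm wide along the hinge, reaching 118 mm from the hinge; a wire bail beyond its free edge carries the grip bar.
- guard_hinge (a point): Middle of the guard's hinge line, at head x = 0, y = +85 mm, z = 95 mm. The line runs along the head's x axis. The guard's free end lies towards the head's -y when closed and swings up and over towards +y.
- guard_bar (a point): Middle of the guard's black round grip bar: 12 mm thick, 78 mm long, parallel to the hinge, 155 mm from the hinge line in the plane of the sheet; the gap between bar and sheet edge is 31 mm, open between two wires 72 mm apart. It can be pinched across and turns between the pads as the guard swings.
- spindle (a point): On the guarded spindle's axis (head x = y = 0), at the underside of its seated cap, z = 46 mm. Thread hand hidden, varies from start to start: loosening is counter-clockwise from above if right-handed, clockwise if left-handed. From the start 45 to 75 degrees of loosening free the cap, a harmless stop follows at 77 to 91; the tightening way it stops after 5 to 19 degrees.
- cap: The cap under the guard: black, round, ribbed, 48 mm diameter (50 over the ribs), 36 mm high, 0.09 kg, thin steel disc on top. Origin at the centre of its underside, z up. Grip its side. It turns easily between its stops; against a stop the gripper slips round it. From the tight stop 50 to 90 degrees free it, then it lifts straight off; while fastened it lifts only 1 to 3 mm. Side play 2 mm.
- other_cap: An identical cap on the other, unguarded spindle, at head y = -160 mm, whose thread has the opposite hand. Origin at the centre of its underside. To be left on.
- hex_bolt: Steel bolt with nut, 20 x 64 x 17 mm, lying on the table before the head; bystander. Origin at the centre of its underside.
- pvc_tape: Roll of black tape, 66 mm across, 18 mm high, lying before the head; bystander. Origin at the centre of its underside.
- sanding_block: Wooden sanding block, 60 x 100 x 31 mm, behind the head; bystander. Origin at the centre of its underside.
- lighter: Small lighter, 25 x 83 x 22 mm, lying before the head; bystander. Origin at the centre of its underside.
- screwdriver_cross: Screwdriver, 28 x 177 x 27 mm, lying behind the head; bystander. Origin at the centre of its underside.
Not all that is in view belongs to the job. Leave any yellow look-alike of the cap alone. Leave any pink look-alike of the other_cap alone.

How it is judged:
By the outcome, as a careful person would: the job done as asked, in the order asked, and still so for the second after the job is handed in, while the arm keeps its last pose, push and grip.
It also fails if it takes over 61 s, if anything falls off the work surface, if the arm or the gripper's body presses on something with over 40 N, if the wrist force passes 120 N, or if a joint passes its speed limit or range.

## Working session

There is one attempt and no reset: what is moved stays moved. The work goes in short steps, Python scripts to look and compute and a shell command to move; the robot and the scene stay as the last step left them, time stands still between calls to the robot, and variables do not carry over. Pictures are saved under pics/ and viewed, at most 10 in all, crops included, and the job is handed in when it is done.

```bash
mkdir -p pics; ls
python3 - <<'E'
from plant import manip
import cv2,numpy as np
print(manip.state()); print(manip.grip_point_offset)
for n in ("top","scene"):
    im,d=manip.grab_frame(n); cv2.imwrite(f"pics/{n}0.png",im[:,:,::-1]); np.savez(f"pics/{n}0.npz",im=im,d=d)
    print(n,manip.camera_model(n))
E
```

```text
pics
{'time': 0.0, 'joint_pos': array([ 1.02202490e+00,  5.33409057e-02,  1.61429071e+00, -2.54204682e-06,
        1.47600883e+00, -1.19007617e-01]), 'joint_vel': array([ 1.10065152e-03, -6.70062716e-04, -2.16333223e-05, -1.43399504e-03,
        1.98544340e-03,  5.42153344e-04]), 'joint_efforts': array([-4.65960093e-04, -3.93679333e+01, -3.70178461e+01, -6.40105850e-05,
        6.89520588e-03,  1.00710889e-05]), 'tool_pos': array([0.26008682, 0.56762681, 0.23007488]), 'tool_rot': array([-3.34355281e-04,  2.13231820e-01,  9.77001097e-01, -9.67763428e-04]), 'contact_force': array([ 0.53304361, -1.33480861, -0.11256632]), 'ft_torque': array([-0.0327698 ,  0.05231041,  0.01184908]), 'grasp_force': 0.0, 'gripper_width': 0.9990761974268803}
0.0187
top {'mtx': array([[478.33529976,   0.        , 321.29740372],
       [  0.        , 478.33529976, 243.30269859],
       [  0.        ,   0.        ,   1.        ]]), 'world_to_cam': array([[ 0.00950549, -0.99992171, -0.00813704,  0.0131999 ],
       [-0.9809602 , -0.00774609, -0.19405434,  0.56657258],
       [ 0.19397612,  0.00982669, -0.98095703,  0.85740198],
       [ 0.        ,  0.        ,  0.        ,  1.        ]])}
scene {'mtx': array([[522.60726427,   0.        , 317.36466405],
       [  0.        , 522.60726427, 231.77277284],
       [  0.        ,   0.        ,   1.        ]]), 'world_to_cam': array([[-0.54680171, -0.83711182,  0.01586475,  0.31711134],
       [-0.44713331,  0.2759427 , -0.85083925,  0.31550294],
       [ 0.70786983, -0.47233402, -0.52518652,  0.53092926],
       [ 0.        ,  0.        ,  0.        ,  1.        ]])}
```

View pics/top0.png

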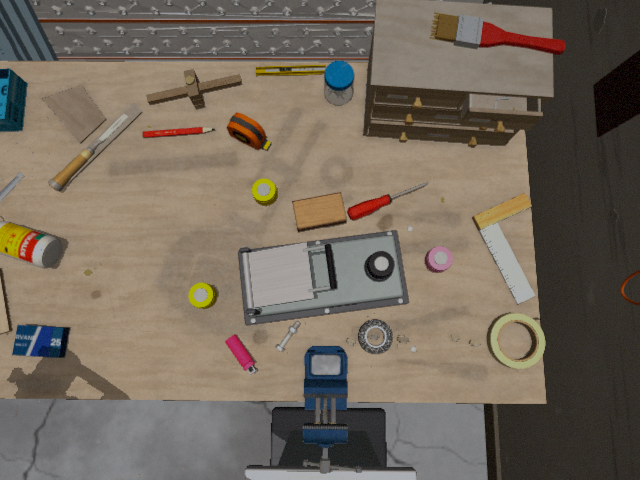

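View pics/scene0.png

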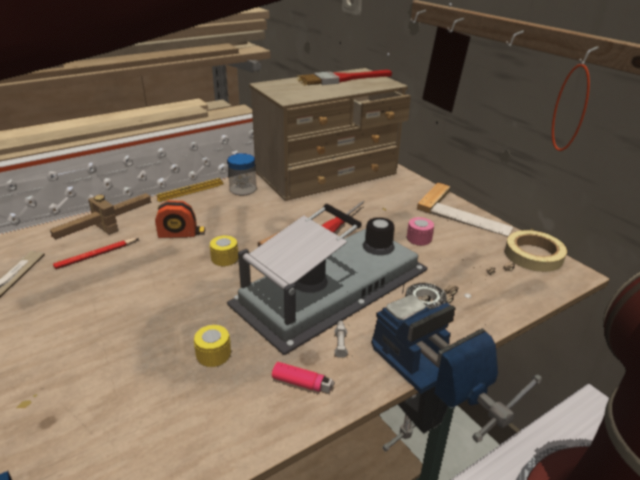

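The top view shows the guard's sheet spanning about (247–315, 245–305), with its bar at (331, 267). The other cap is at (380, 264), and the hinge posts are near (241, 250) and (251, 311). The scene view shows the guard partly raised, with the black cap under it at about (312, 270).

```bash
cat > h.py <<'E'
import numpy as np,cv2
from plant import manip
def cam(n):
    c=manip.camera_model(n); return c["mtx"],c["world_to_cam"]
def pts(n,d,c=None):
    K,T=c or cam(n); v,u=np.mgrid[:480,:640]
    p=np.stack([(u-K[0,2])/K[0,0]*d,(v-K[1,2])/K[1,1]*d,d],-1)
    return (p-T[:3,3])@T[:3,:3]
def onplane(n,u,v,z):
    K,T=cam(n); R=T[:3,:3]; o=-R.T@T[:3,3]
    r=R.T@np.linalg.solve(K,[u,v,1.]); return o+r*(z-o[2])/r[2]
E
python3 - <<'E'
from h import *
z=np.load("pics/top0.npz"); im,d=z["im"],z["d"]; P=pts("top",d)
roi=np.zeros((480,640),bool); roi[225:330,230:415]=1
m=roi&(P[...,2]>0.004)&(d>0)
# housing top at 35mm
hs=roi&(abs(P[...,2]-.035)<.005); print("housing",hs.sum(),np.median(P[hs][:,2]))
n,l,s,c=cv2.connectedComponentsWithStats(m.astype(np.uint8)); k=1+np.argmax(s[1:,4])
r=cv2.minAreaRect(P[l==k][:,:2].astype(np.float32)*1000); print("rect all",r)
print("low z", np.percentile(P[l==k][:,2],[2,10,50,90,99]))
# other cap disc
g=im.max(2); 
dk=(g<60)&(P[...,2]>.06)&roi
n,l,s,c=cv2.connectedComponentsWithStats(dk.astype(np.uint8))
for k in range(1,n):
    if s[k,4]>15:
        q=P[l==k]; print(s[k],c[k].round(1),"mean",q.mean(0).round(4),"min",q.min(0).round(3),"max",q.max(0).round(3))
disc=(P[...,2]>.075)&roi; disc[:,:360]=0
print("cap top",disc.sum(),P[disc].mean(0), cv2.minEnclosingCircle(P[disc][:,:2].astype(np.float32)))
sheet=(g>120)&(P[...,2]>.08)&roi; sheet[:,340:]=0
q=P[sheet]; o=q.mean(0); _,_,V=np.linalg.svd(q-o); print("sheet",o,V[2],np.degrees(np.arccos(abs(V[2,2]))))
E
```

```text
housing 4926 0.033729924382842495
rect all ((509.3027038574219, 16.215377807617188), (150.4842529296875, 324.7988586425781), 8.189183235168457)
low z [0.00507735 0.0073085  0.03501072 0.1181467  0.13701559]
[325 244  12  45 293] [330.5 266.3] mean [0.5104 0.0012 0.1364] min [ 0.473 -0.008  0.131] max [0.55  0.011 0.141]
[240 249  11   4  17] [245.5 250.8] mean [0.5431 0.1551 0.0978] min [0.541 0.149 0.085] max [0.547 0.165 0.102]
[367 251  27  28 378] [379.8 265.2] mean [ 0.5215 -0.0902  0.0791] min [ 0.5   -0.114  0.06 ] max [ 0.548 -0.068  0.085]
[254 309   5   6  20] [256.  311.9] mean [0.4342 0.1345 0.081 ] min [0.431 0.133 0.063] max [0.439 0.14  0.103]
cap top 550 [ 0.51955614 -0.08854471  0.11087695] ((0.46676939725875854, -0.04811481758952141), 0.0964084342122078)
sheet [0.49708314 0.09236918 0.11532085] [0.93335214 0.30121496 0.19525195] 78.74055758213098
```

```bash
cat >> h.py <<'E'
from scipy.spatial.transform import Rotation as Ro
YAW=np.radians(8.19); Y=np.array([-np.sin(YAW),np.cos(YAW),0]); X=np.array([np.cos(YAW),np.sin(YAW),0])
O=np.array([.5023,.0652,0])
def head(x,y,z): return O+X*x+Y*y+np.array([0,0,z])
def tohead(p): p=np.asarray(p)-O; return np.array([p@X,p@Y,p[2]])
def rot(s): return Ro.from_quat(np.roll(s["tool_rot"],-1)).as_matrix()
def delta(p,yaw=None):
    s=manip.state(); R=rot(s); d=R.T@(p-s["tool_pos"])*100
    print("t %.2f"%s["time"],"shift cm",d.round(2),"head tcp mm",(tohead(s["tool_pos"])*1000).round(1),"yaw_y %.1f"%np.degrees(np.arctan2(R[1,1],R[0,1])),"q6 %.2f"%s["joint_pos"][5],"F",s["contact_force"].round(1),"T",s["ft_torque"].round(2),"w %.3f g %.0f"%(s["gripper_width"],s["grasp_force"]))
E
python3 -m crank '[{"turn":-0.143},{"turn":-0.143},{"turn":-0.143},{"turn":-0.143},{"y":-5,"x":-1.4}]' 33 
python3 -m crank '[{"y":-5,"x":-1.4},{"y":-5,"x":-1.4},{"y":-5,"x":-1.4},{"y":-5,"x":-1.4},{"y":-5,"x":-1.4}]' 
python3 -m crank '[{"y":-5,"x":-1.4},{"y":-5,"x":-1.4},{"y":-5,"x":-1.4},{"y":-5,"x":-1.4},{}]' 
python3 -c "
from h import *
for u,v in [(381,263)]: print(tohead(onplane('top',u,v,.082)))
delta(head(-.001,-.0645,.20))"
```

```text
[ 0.0002843  -0.15892185  0.082     ]
t 0.10 shift cm [-46.36 -41.06   3.09] head tcp mm [-168.1  531.8  230.2] yaw_y 65.4 q6 -0.12 F [ 0.1  0.4 -0.5] T [-0.06  0.03  0.02] w 1.000 g 0schema error: expected keys x, y, z, turn
schema error: expected keys x, y, z, turn
schema error: expected keys x, y, z, turn
```

```bash
python3 -m crank '[{"x":0,"y":0,"z":0,"turn":-0.143},{"x":0,"y":0,"z":0,"turn":-0.143},{"x":0,"y":0,"z":0,"turn":-0.143},{"x":0,"y":0,"z":0,"turn":-0.143},{"x":-1.4,"y":-5,"z":0,"turn":0}]' 33 
python3 -m crank '[{"x":-1.4,"y":-5,"z":0,"turn":0},{"x":-1.4,"y":-5,"z":0,"turn":0},{"x":-1.4,"y":-5,"z":0,"turn":0},{"x":-1.4,"y":-5,"z":0,"turn":0},{"x":-1.4,"y":-5,"z":0,"turn":0}]' 
python3 -m crank '[{"x":-1.4,"y":-5,"z":0,"turn":0},{"x":-1.4,"y":-5,"z":0,"turn":0},{"x":-1.4,"y":-5,"z":0,"turn":0},{"x":-1.4,"y":-5,"z":0,"turn":0},{"x":0,"y":0,"z":0,"turn":0}]' 
python3 -c "
from h import *
delta(head(-.001,-.0645,.20))"
```

```text
time: 0.6
tool_pos: [0.2791, 0.5243, 0.2301]
tool_rot: [-0.001, -0.075, 0.997, 0.0]
contact_force: [0.9, -0.3, -0.4]
gripper_width: 0.329
grasp_force: 0.0
time: 1.1
tool_pos: [0.3815, 0.2917, 0.2309]
tool_rot: [-0.0, -0.071, 0.997, -0.0]
contact_force: [1.1, -0.0, -0.4]
gripper_width: 0.332
grasp_force: 0.0
time: 1.6
tool_pos: [0.4635, 0.1059, 0.2309]
tool_rot: [-0.0, -0.067, 0.998, -0.001]
contact_force: [1.3, 1.0, 0.4]
gripper_width: 0.332
grasp_force: 0.0
t 1.60 shift cm [ -3.26 -10.99   3.11] head tcp mm [-32.6  45.8 230.9] yaw_y 97.7 q6 -1.64 F [1.3 1.  0.4] T [-0.03 -0.03 -0.02] w 0.332 g 0
```

```bash
python3 -m crank '[{"x":-1.1,"y":-3.7,"z":0,"turn":-0.008},{"x":-1.1,"y":-3.7,"z":0,"turn":0},{"x":-1.1,"y":-3.6,"z":0,"turn":0},{"x":0,"y":0,"z":0,"turn":0},{"x":0,"y":0,"z":0,"turn":0}]'
python3 - <<'E'
from h import *
delta(head(-.001,-.0645,.20))
c=cam("wrist"); im,d=manip.grab_frame("wrist"); cv2.imwrite("pics/w1.png",im[:,:,::-1])
P=pts("wrist",d,c); m=(im.max(2)<60)&(P[...,2]>.115)&(P[...,2]<.15)&(d>0)
H=(P-O)@np.stack([X,Y,[0,0,1]]).T
n,l,s,cc=cv2.connectedComponentsWithStats(m.astype(np.uint8))
for k in range(1,n):
    if s[k,4]>100: q=H[l==k]*1000; print(s[k],np.median(q,0),q.min(0),q.max(0))
E
```

```text
time: 2.1
tool_pos: [0.5106, 0.007, 0.2307]
tool_rot: [-0.001, -0.075, 0.997, 0.0]
contact_force: [0.0, 0.1, -0.0]
gripper_width: 0.328
grasp_force: 0.0
t 2.10 shift cm [ 0.09 -0.57  3.07] head tcp mm [-1.000e-01 -5.880e+01  2.307e+02] yaw_y 98.6 q6 -1.85 F [ 0.   0.1 -0. ] T [ 0.   -0.02 -0.  ] w 0.328 g 0
[ 308  193   17  111 1563] [ -0.867874   -62.28386955 138.97813581] [-39.07473682 -67.91528105 134.23313007] [ 37.78655402 -56.69022072 141.79608487]
```

View pics/w1.png

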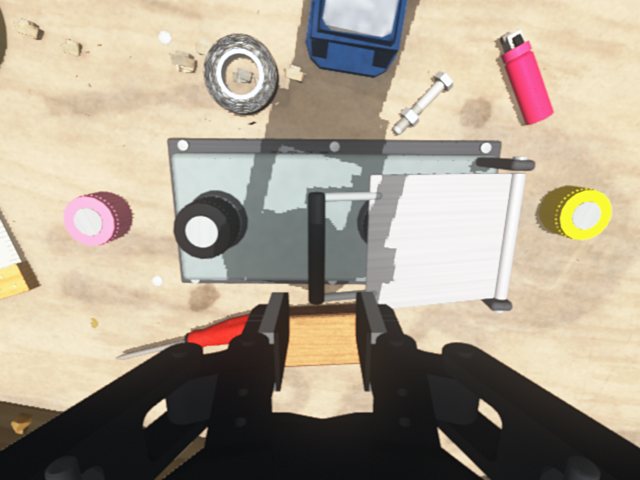

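The wrist view shows the bar at (317, 247), between and ahead of the fingers (tips at (275, 340) and (370, 340)), with the sheet edge at column 370. The gap is free, so I'll descend and pinch.

```bash
python3 -m crank '[{"x":0,"y":-0.5,"z":3,"turn":0.008},{"x":0,"y":0,"z":3,"turn":0},{"x":0,"y":0,"z":3,"turn":0},{"x":0,"y":0,"z":2.5,"turn":0},{"x":0,"y":0,"z":0,"turn":0}]' 
python3 -m crank '[{"x":0,"y":0,"z":0,"turn":0},{"x":0,"y":0,"z":0,"turn":0},{"x":0,"y":0,"z":0,"turn":0},{"x":0,"y":0,"z":0,"turn":0}]' 0
python3 -c "
from h import *
delta(head(0,-.064,.1155))"
```

```text
time: 2.65
tool_pos: [0.508, 0.0037, 0.1119]
tool_rot: [-0.004, -0.072, 0.997, 0.001]
contact_force: [-0.0, 0.3, -0.9]
gripper_width: 0.328
grasp_force: 0.0
time: 3.05
tool_pos: [0.5117, 0.0029, 0.1174]
tool_rot: [0.0, -0.071, 0.997, 0.001]
contact_force: [-2.8, 5.6, -0.3]
gripper_width: 0.119
grasp_force: 58.6
t 3.05 shift cm [ 0.05 -0.1   0.19] head tcp mm [  0.5 -63.  117.4] yaw_y 98.2 q6 -1.86 F [-2.8  5.6 -0.3] T [0.82 0.47 0.05] w 0.119 g 59
```

```bash
python3 -c "
import numpy as np
a=np.radians(np.arange(15,136,6)); r=15.5
print(np.c_[np.degrees(a[1:]),np.diff(-r*np.cos(a)),-np.diff(r*np.sin(a))].round(2))"
```

```text
[[ 21.     0.5   -1.54]
 [ 27.     0.66  -1.48]
 [ 33.     0.81  -1.41]
 [ 39.     0.95  -1.31]
 [ 45.     1.09  -1.21]
 [ 51.     1.21  -1.09]
 [ 57.     1.31  -0.95]
 [ 63.     1.41  -0.81]
 [ 69.     1.48  -0.66]
 [ 75.     1.54  -0.5 ]
 [ 81.     1.59  -0.34]
 [ 87.     1.61  -0.17]
 [ 93.     1.62  -0.  ]
 [ 99.     1.61   0.17]
 [105.     1.59   0.34]
 [111.     1.54   0.5 ]
 [117.     1.48   0.66]
 [123.     1.41   0.81]
 [129.     1.31   0.95]
 [135.     1.21   1.09]]
```

```bash
python3 -m crank '[{"x":0,"y":0.5,"z":-1.54,"turn":0},{"x":0,"y":0.66,"z":-1.48,"turn":0},{"x":0,"y":0.81,"z":-1.41,"turn":0},{"x":0,"y":0.95,"z":-1.31,"turn":0},{"x":0,"y":0,"z":0,"turn":0}]'
python3 -c "
from h import *
delta(head(0,.085-.155*np.cos(np.radians(39)),.095+.155*np.sin(np.radians(39))-.0187))"
```

```text
time: 3.55
tool_pos: [0.5079, 0.0312, 0.1775]
tool_rot: [0.001, -0.072, 0.997, -0.001]
contact_force: [-4.5, -3.9, 4.5]
gripper_width: 0.117
grasp_force: 59.5
t 3.55 shift cm [ 0.07 -0.1   0.36] head tcp mm [  0.6 -34.5 177.5] yaw_y 98.2 q6 -1.80 F [-4.5 -3.9  4.5] T [-0.46  0.76  0.01] w 0.117 g 60
```

Tracking well with small forces, so I'll continue.

```bash
python3 -m crank '[{"x":0,"y":1.09,"z":-1.21,"turn":0},{"x":0,"y":1.21,"z":-1.09,"turn":0},{"x":0,"y":1.31,"z":-0.95,"turn":0},{"x":0,"y":1.41,"z":-0.81,"turn":0},{"x":0,"y":1.48,"z":-0.66,"turn":0}]'
python3 -m crank '[{"x":0,"y":1.54,"z":-0.5,"turn":0},{"x":0,"y":1.59,"z":-0.34,"turn":0},{"x":0,"y":1.61,"z":-0.17,"turn":0},{"x":0,"y":1.62,"z":0,"turn":0},{"x":0,"y":0,"z":0,"turn":0}]'
python3 -c "
from h import *
delta(head(0,.085-.155*np.cos(np.radians(93)),.095+.155*np.sin(np.radians(93))-.0187))"
```

```text
time: 4.05
tool_pos: [0.4994, 0.092, 0.2267]
tool_rot: [0.002, -0.07, 0.998, -0.005]
contact_force: [-5.3, -11.7, 10.5]
gripper_width: 0.116
grasp_force: 58.5
time: 4.55
tool_pos: [0.4898, 0.1595, 0.2361]
tool_rot: [0.002, -0.072, 0.997, 0.0]
contact_force: [-6.3, 0.6, 10.5]
gripper_width: 0.112
grasp_force: 63.6
t 4.55 shift cm [ 0.1 -0.2  0.5] head tcp mm [  1.   95.1 236.1] yaw_y 98.2 q6 -1.54 F [-6.3  0.6 10.5] T [-0.32  0.89 -0.19] w 0.112 g 64
```

```bash
python3 -m crank '[{"x":0,"y":1.61,"z":0.4,"turn":0},{"x":0,"y":1.59,"z":0.5,"turn":0},{"x":0,"y":1.54,"z":0.6,"turn":0},{"x":0,"y":1.48,"z":0.66,"turn":0},{"x":0,"y":0,"z":0,"turn":0}]'
python3 -c "
from h import *
delta(head(0,.085-.155*np.cos(np.radians(117)),.095+.155*np.sin(np.radians(117))-.0187))"
```

```text
time: 5.05
tool_pos: [0.4807, 0.2239, 0.2154]
tool_rot: [0.002, -0.072, 0.997, 0.004]
contact_force: [-7.6, 7.5, 14.1]
gripper_width: 0.11
grasp_force: 68.1
t 5.05 shift cm [ 0.12 -0.48  0.1 ] head tcp mm [  1.2 160.2 215.4] yaw_y 98.3 q6 -1.42 F [-7.6  7.5 14.1] T [ 0.94  1.31 -0.15] w 0.110 g 68
```

```bash
python3 -m crank '[{"x":-0.1,"y":1.3,"z":0.85,"turn":0},{"x":0,"y":1.2,"z":0.95,"turn":0},{"x":0,"y":1.1,"z":1.0,"turn":0},{"x":0,"y":0,"z":0,"turn":0},{"x":0,"y":0,"z":0,"turn":0}]'
python3 - <<'E'
from h import *
delta(head(0,.1967,.188)); h=tohead(manip.state()["tool_pos"])
print(np.degrees(np.arctan2(h[2]+.0187-.095,.085-h[1])))
c=cam("top"); im,d=manip.grab_frame("top"); cv2.imwrite("pics/t2.png",im[:,:,::-1]); np.savez("pics/t2.npz",im=im,d=d)
c=cam("scene"); im,d=manip.grab_frame("scene"); cv2.imwrite("pics/s2.png",im[:,:,::-1]); np.savez("pics/s2.npz",im=im,d=d)
E
```

```text
time: 5.55
tool_pos: [0.4758, 0.2606, 0.186]
tool_rot: [0.001, -0.072, 0.997, 0.006]
contact_force: [-8.1, 11.1, 9.0]
gripper_width: 0.116
grasp_force: 70.8
t 5.55 shift cm [ 0.16 -0.04 -0.2 ] head tcp mm [  1.6 197.2 186. ] yaw_y 98.3 q6 -1.36 F [-8.1 11.1  9. ] T [1.9  1.25 0.13] w 0.116 g 71
135.63640193761353
```

View pics/s2.png

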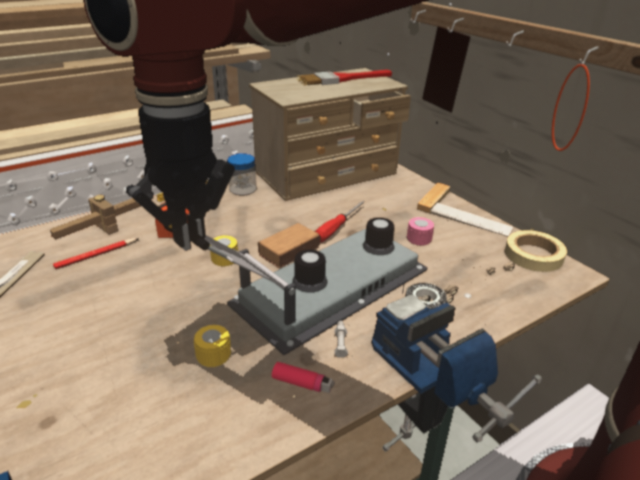

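The scene view shows the guard leaning back, held at its bar at (190, 240), and the guarded cap exposed at (310, 265). I'll release just enough, rise clear, then measure the angle.

```bash
python3 -m crank '[{"x":0,"y":0,"z":0,"turn":0},{"x":0,"y":0,"z":0,"turn":0},{"x":0,"y":0,"z":0,"turn":0}]' 26
python3 -m crank '[{"x":0,"y":0,"z":-1.5,"turn":0},{"x":0,"y":0,"z":-3,"turn":0},{"x":0,"y":0,"z":-4,"turn":0},{"x":0,"y":-3,"z":-3,"turn":0},{"x":0,"y":-5,"z":0,"turn":0}]'
python3 -m crank '[{"x":0,"y":-5,"z":0,"turn":0.14},{"x":0,"y":-5,"z":0,"turn":0.14},{"x":0,"y":0,"z":0,"turn":0.14},{"x":0,"y":0,"z":0,"turn":0.14},{"x":0,"y":0,"z":0,"turn":0.14}]' 100
python3 -m crank '[{"x":0,"y":0,"z":0,"turn":0.14},{"x":0,"y":0,"z":0,"turn":0.14},{"x":0,"y":0,"z":0,"turn":0.14},{"x":0,"y":0,"z":0,"turn":0.14},{"x":0,"y":0,"z":0,"turn":0.14}]' 100
python3 - <<'E'
from h import *
delta(head(0,0,.2))
M=np.stack([X,Y,[0,0,1]]).T
for n in("top","scene","wrist"):
    c=cam(n); im,d=manip.grab_frame(n); cv2.imwrite(f"pics/{n}3.png",im[:,:,::-1]); np.savez(f"pics/{n}3.npz",im=im,d=d)
    H=(pts(n,d,c)-O)@M; 
    m=(abs(H[...,0])<.045)&(H[...,1]>.095)&(H[...,1]<.185)&(H[...,2]>.1)&(H[...,2]<.2)&(im.min(2)>90)&(d>0)
    q=H[m]
    if len(q)>50:
        e=q[:,1:]; o=e.mean(0); v=np.linalg.svd(e-o,full_matrices=False)[2][0]; print(n,len(q),"sheet deg",180-np.degrees(np.arctan2(v[1],v[0])%np.pi), np.degrees(np.arctan2(o[1]-.095,.085-o[0])))
    b=(abs(H[...,0])<.03)&(H[...,1]>.16)&(H[...,1]<.23)&(H[...,2]>.17)&(H[...,2]<.24)&(im.max(2)<70)&(d>0)
    if b.sum()>20: print(n,"bar",b.sum(),np.median(H[b],0))
    k=(np.hypot(H[...,0],H[...,1])<.03)&(H[...,2]>.074)&(H[...,2]<.092)
    if k.sum()>20: print(n,"cap",cv2.minEnclosingCircle((H[k][:,:2]*1000).astype(np.float32)),np.median(H[k],0))
E
```

```text
time: 5.95
tool_pos: [0.4766, 0.2553, 0.1821]
tool_rot: [0.0, -0.071, 0.997, -0.0]
contact_force: [0.5, -0.2, 0.6]
gripper_width: 0.26
grasp_force: 0.0
time: 6.45
tool_pos: [0.4899, 0.177, 0.3041]
tool_rot: [0.006, -0.073, 0.997, 0.001]
contact_force: [0.7, -0.1, 0.7]
gripper_width: 0.256
grasp_force: 0.0
time: 6.95
tool_pos: [0.4951, 0.0755, 0.2977]
tool_rot: [0.001, 0.279, 0.96, 0.0]
contact_force: [0.5, 0.7, 0.3]
gripper_width: 1.001
grasp_force: 0.0
time: 7.45
tool_pos: [0.495, 0.0762, 0.2976]
tool_rot: [0.0, 0.591, 0.807, 0.0]
contact_force: [0.2, 0.2, -0.8]
gripper_width: 1.0
grasp_force: 0.0
t 7.45 shift cm [-1.27  0.36  9.77] head tcp mm [ -5.7  11.9 297.6] yaw_y 17.6 q6 -0.30 F [ 0.2  0.2 -0.8] T [-0.04 -0.    0.04] w 1.000 g 0
top 1859 sheet deg 134.6189027628009 134.64513902008838
scene 547 sheet deg 135.06577969932 134.28888225091524
scene bar 277 [0.00060875 0.19906177 0.20946253]
scene cap ((0.06617338955402374, 0.951289713382721), 26.386293411254883) [-0.00473309  0.00520814  0.08211728]
wrist 16148 sheet deg 134.76471501981752 134.81614699909247
wrist cap ((0.4965445399284363, 3.2785534858703613), 24.796926498413086) [8.31884789e-05 4.46163893e-03 8.29583958e-02]
```

View pics/wrist3.png

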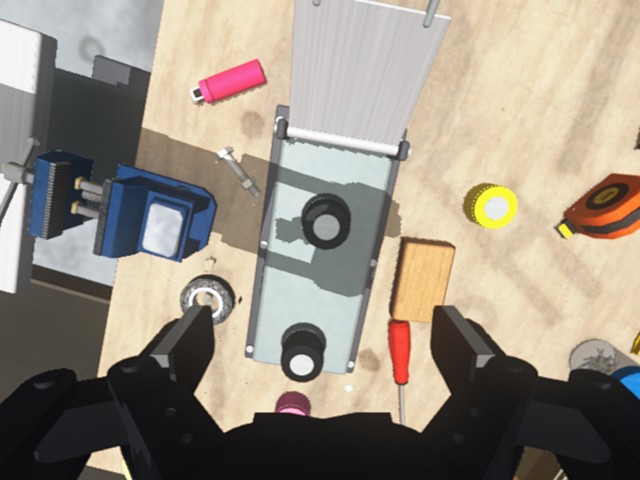

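The wrist view shows the guard standing back at 134.7° at (365, 75), the target cap's disc at (327, 225) and bystanders undisturbed. I'll descend on the cap.

```bash
python3 - <<'E'
from h import *
delta(head(0,.0015,.049)); K,T=cam("wrist"); print("cam head",tohead(-T[:3,:3].T@T[:3,3]))
E
python3 -m crank '[{"x":-1.0,"y":0.5,"z":4,"turn":0},{"x":0,"y":0,"z":4,"turn":0},{"x":0,"y":0,"z":4,"turn":0},{"x":0,"y":0,"z":0,"turn":0},{"x":0,"y":0,"z":0,"turn":0}]'
python3 -c "
from h import *
delta(head(0,.0015,.049))"
```

```text
t 7.60 shift cm [-1.12  0.35 24.84] head tcp mm [ -5.6  12.  297.4] yaw_y 18.1 q6 -0.31 F [ 0.3 -1.   0. ] T [-0.03 -0.03 -0.06] w 1.002 g 0
cam head [-0.0174372   0.07999904  0.44086625]
time: 8.1
tool_pos: [0.5027, 0.0685, 0.1769]
tool_rot: [-0.0, 0.588, 0.809, -0.0]
contact_force: [-0.1, 0.2, 0.9]
gripper_width: 1.0
grasp_force: 0.0
t 8.10 shift cm [-0.16 -0.11 12.79] head tcp mm [  0.9   3.3 176.9] yaw_y 18.0 q6 -0.33 F [-0.1  0.2  0.9] T [ 0.02 -0.06  0.02] w 1.000 g 0
```

```bash
python3 -m crank '[{"x":-0.16,"y":-0.1,"z":4,"turn":0},{"x":0,"y":0,"z":4,"turn":0},{"x":0,"y":0,"z":3,"turn":0},{"x":0,"y":0,"z":1.8,"turn":0},{"x":0,"y":0,"z":0,"turn":0}]'
python3 -m crank '[{"x":0,"y":0,"z":0,"turn":0},{"x":0,"y":0,"z":0,"turn":0}]'
python3 -c "
from h import *
delta(head(0,.0015,.049))"
python3 -m crank '[{"x":0,"y":0,"z":0,"turn":0},{"x":0,"y":0,"z":0,"turn":0},{"x":0,"y":0,"z":0,"turn":0},{"x":0,"y":0,"z":0,"turn":0}]' 0
python3 -c "
from h import *
delta(head(0,.0015,.049))"
```

```text
time: 8.6
tool_pos: [0.5025, 0.0668, 0.0487]
tool_rot: [-0.0, 0.588, 0.809, -0.0]
contact_force: [-0.4, -0.5, 0.2]
gripper_width: 1.001
grasp_force: 0.0
time: 8.8
tool_pos: [0.5049, 0.0668, 0.0517]
tool_rot: [0.002, 0.588, 0.809, 0.002]
contact_force: [-0.4, 0.3, -0.5]
gripper_width: 1.002
grasp_force: 0.0
t 8.80 shift cm [ 0.08 -0.27  0.27] head tcp mm [ 2.8  1.2 51.7] yaw_y 18.0 q6 -0.33 F [-0.4  0.3 -0.5] T [0.02 0.01 0.02] w 1.002 g 0
time: 9.2
tool_pos: [0.503, 0.0668, 0.0496]
tool_rot: [0.001, 0.588, 0.809, 0.0]
contact_force: [-1.5, -0.5, 5.9]
gripper_width: 0.549
grasp_force: 61.4
t 9.20 shift cm [ 0.02 -0.09  0.06] head tcp mm [ 0.9  1.5 49.6] yaw_y 17.9 q6 -0.33 F [-1.5 -0.5  5.9] T [-0.05  0.33  0.02] w 0.549 g 61
```

Firm grip. I'll try counter-clockwise (negative tool turn) first, in small calls watching the torque.

```bash
for i in 1; do python3 -m crank '[{"x":0,"y":0,"z":0,"turn":-0.09},{"x":0,"y":0,"z":0,"turn":-0.09}]' >/dev/null; python3 -c "
from h import *
delta(head(0,.0015,.049))"; done
python3 -m crank '[{"x":0,"y":0,"z":0,"turn":-0.09},{"x":0,"y":0,"z":0,"turn":-0.09}]' >/dev/null; python3 -c "
from h import *
delta(head(0,.0015,.049))"
python3 -m crank '[{"x":0,"y":0,"z":0,"turn":-0.09},{"x":0,"y":0,"z":0,"turn":-0.09}]' >/dev/null; python3 -c "
from h import *
delta(head(0,.0015,.049))"
python3 -m crank '[{"x":0,"y":0,"z":0,"turn":0},{"x":0,"y":0,"z":0,"turn":0}]' >/dev/null; python3 -c "
from h import *
delta(head(0,.0015,.049))"
```

```text
t 9.40 shift cm [-0.   -0.11  0.07] head tcp mm [ 1.   1.9 49.7] yaw_y 28.4 q6 -0.51 F [-1.6  2.3  6. ] T [ 0.28  0.24 -0.  ] w 0.547 g 62
t 9.60 shift cm [ 0.07 -0.13  0.07] head tcp mm [ 1.5  1.6 49.7] yaw_y 38.4 q6 -0.69 F [ 3.2 -1.9 -0.1] T [-0.1  -0.21 -1.75] w 0.540 g 67
t 9.80 shift cm [ 0.43 -0.14  0.07] head tcp mm [ 3.9 -0.8 49.7] yaw_y 48.7 q6 -0.87 F [13.5 -7.5 -7.3] T [-1.54 -2.34 -2.21] w 0.548 g 74
t 10.00 shift cm [ 0.46 -0.15  0.07] head tcp mm [ 4.1 -1.  49.7] yaw_y 48.6 q6 -0.86 F [11.4 -7.5 -5.7] T [-1.27 -1.91 -1.67] w 0.549 g 74
```

CCW hit the stop within about 20° with torque −2 N·m and slip, so it's a left-hand thread. I'll regrip to recentre, then turn clockwise.

```bash
python3 -m crank '[{"x":0,"y":0,"z":0,"turn":0},{"x":0,"y":0,"z":0,"turn":0},{"x":0,"y":0,"z":0,"turn":0}]' 90 >/dev/null
python3 -c "
from h import *
delta(head(0,.0015,.049))"
python3 -m crank '[{"x":0,"y":0,"z":0,"turn":0},{"x":0,"y":0,"z":0,"turn":0},{"x":0,"y":0,"z":0,"turn":0},{"x":0,"y":0,"z":0,"turn":0}]' 0 >/dev/null
python3 -c "
from h import *
delta(head(0,.0015,.049))"
python3 -m crank '[{"x":0,"y":0,"z":0,"turn":0.13},{"x":0,"y":0,"z":0,"turn":0.13},{"x":0,"y":0,"z":0,"turn":0.13},{"x":0,"y":0,"z":0,"turn":0.13}]' >/dev/null; python3 -c "
from h import *
delta(head(0,.0015,.049))"
python3 -m crank '[{"x":0,"y":0,"z":0,"turn":0.13},{"x":0,"y":0,"z":0,"turn":0.13},{"x":0,"y":0,"z":0,"turn":0.13},{"x":0,"y":0,"z":0,"turn":0.13}]' >/dev/null; python3 -c "
from h import *
delta(head(0,.0015,.049))"
```

```text
t 10.30 shift cm [-0.04 -0.01 -0.08] head tcp mm [-0.2  1.8 48.2] yaw_y 48.9 q6 -0.87 F [-0.3  0.  -0.3] T [-0.01  0.01  0.02] w 0.903 g 0
t 10.70 shift cm [ 0.01 -0.04 -0.04] head tcp mm [ 0.4  1.7 48.6] yaw_y 48.9 q6 -0.87 F [-0.3 -0.   1.6] T [ 0.04  0.08 -0.02] w 0.546 g 62
t 11.10 shift cm [-0.03 -0.04 -0.04] head tcp mm [ 0.3  1.8 48.6] yaw_y 18.8 q6 -0.34 F [-0.3  1.1  1.7] T [ 0.16  0.06 -0.03] w 0.545 g 62
t 11.50 shift cm [-0.04 -0.03 -0.03] head tcp mm [ 0.5  1.8 48.7] yaw_y -11.0 q6 0.18 F [0.4 0.5 1.4] T [ 0.12  0.03 -0.05] w 0.543 g 62
```

Turned 60° freely, so the direction is right. I'll continue to the harmless stop.

```bash
python3 -m crank '[{"x":0,"y":0,"z":0,"turn":0.12},{"x":0,"y":0,"z":0,"turn":0.12}]' >/dev/null; python3 -c "
from h import *
delta(head(0,.0015,.049))"
python3 -m crank '[{"x":0,"y":0,"z":0,"turn":0.12},{"x":0,"y":0,"z":0,"turn":0.12}]' >/dev/null; python3 -c "
from h import *
delta(head(0,.0015,.049))"
```

```text
t 11.70 shift cm [-0.05 -0.03 -0.03] head tcp mm [ 0.5  1.8 48.7] yaw_y -24.7 q6 0.42 F [0.3 1.  1.7] T [ 0.13 -0.03  0.04] w 0.543 g 62
t 11.90 shift cm [-0.06 -0.02 -0.03] head tcp mm [ 0.6  1.7 48.7] yaw_y -38.5 q6 0.66 F [-0.1  2.1  0.9] T [ 0.11 -0.06 -0.02] w 0.543 g 62
```

```bash
python3 -m crank '[{"x":0,"y":0,"z":0,"turn":0.07},{"x":0,"y":0,"z":0,"turn":0}]' >/dev/null; python3 -c "
from h import *
delta(head(0,.0015,.049))"
python3 -m crank '[{"x":0,"y":0,"z":-0.4,"turn":0},{"x":0,"y":0,"z":-0.4,"turn":0},{"x":0,"y":0,"z":0,"turn":0}]' >/dev/null; python3 -c "
from h import *
delta(head(0,.0015,.049))"
```

```text
t 12.10 shift cm [-0.05 -0.02 -0.04] head tcp mm [ 0.5  1.7 48.6] yaw_y -42.2 q6 0.72 F [1.1 0.2 1.8] T [ 0.06  0.05 -0.02] w 0.543 g 62
t 12.40 shift cm [-0.03 -0.02  0.79] head tcp mm [ 0.4  1.5 56.9] yaw_y -42.2 q6 0.72 F [-0.3  0.1 -0.4] T [-0.05  0.02 -0.01] w 0.544 g 62
```

It came up 8 mm with no force: free. I'll lift the rest and check.

```bash
python3 -m crank '[{"x":0,"y":0,"z":-2,"turn":0},{"x":0,"y":0,"z":-2.5,"turn":0},{"x":0,"y":0,"z":-2.5,"turn":0},{"x":0,"y":0,"z":-1.5,"turn":0},{"x":0,"y":0,"z":-0.7,"turn":0}]' 
python3 -m crank '[{"x":0,"y":-0.05,"z":0,"turn":0},{"x":0,"y":0,"z":0,"turn":0},{"x":0,"y":0,"z":0,"turn":0}]' >/dev/null
python3 - <<'E'
from h import *
delta(head(0,0.0005,.1486))
M=np.stack([X,Y,[0,0,1]]).T
c=cam("scene"); im,d=manip.grab_frame("scene"); cv2.imwrite("pics/s4.png",im[:,:,::-1])
H=(pts("scene",d,c)-O)@M
m=(abs(H[...,0])<.045)&(H[...,1]>.095)&(H[...,1]<.185)&(H[...,2]>.1)&(H[...,2]<.2)&(im.min(2)>90)&(d>0)
e=H[m][:,1:]; o=e.mean(0); print(m.sum(),"guard",np.degrees(np.arctan2(o[1]-.095,.085-o[0])))
k=(np.hypot(H[...,0],H[...,1])<.03)&(H[...,2]>.08)&(d>0)&(im.max(2)<70)
print("cap-ish z pct",np.percentile(H[k][:,2],[0,2,10,50,95]))
E
```

```text
time: 12.9
tool_pos: [0.5032, 0.0668, 0.1502]
tool_rot: [0.001, 0.914, 0.405, 0.001]
contact_force: [1.1, -0.9, -0.5]
gripper_width: 0.543
grasp_force: 62.2
t 13.20 shift cm [-0.02  0.19 -0.19] head tcp mm [ -1.1   2.1 146.7] yaw_y -42.2 q6 0.72 F [ 0.3  0.1 -0.5] T [-0.01  0.01 -0.03] w 0.546 g 62
545 guard 134.29006143489158
cap-ish z pct [0.14670325 0.14929652 0.1558557  0.18148426 0.25464791]
```

View pics/s4.png

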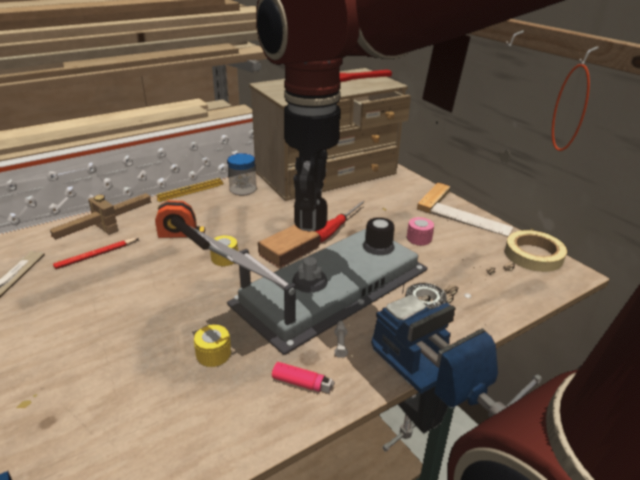

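The scene view shows the cap held in the gripper at (310, 215), above its bare spindle at (310, 270). The guard is still leaning back at 134.3° and the other cap is on at (380, 233). The held cap's underside is at z ≈ 0.146 m, which is 100 mm above its seat.

```bash
python3 -c "
from plant import manip
print(manip.job_done())"
```

```text
the job is handed in; nothing more can be done
None
```

The job is handed in: the guard stands at about 135°, and the cap, which had a left-hand thread, is off and held about 100 mm above its spindle; the other cap is still on.

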